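Swap two jade tablets between their display stands

TASK

On the jade stall, swap the two upright carved tablets: the green one belongs between the clear panes and the white one between the wooden wings, each standing upright in the middle of its stand with its broad carved faces to the stand's front and back. The stands leave only one way to grip a tablet, and not the same way, so stand the tablets down on the black cloth and take them again the other way. Set them down gently, never let one fall over or lie down, and leave the other goods where they are.

Things in the scene. Friction and masses are not known exactly. Their poses are not given: they have to be found in the camera images.
- green_tablet: Green jade tablet (mm): loose upright block 24 thick (own x), 48 wide (own y), 68 high, about 0.2 kg; same round carving on both broad faces (they look along +x and -x), so either way round is the same. Origin: centre of the underside. Starts on the winged stand.
- white_tablet: White jade tablet (mm): loose upright block 24 thick (own x), 48 wide (own y), 68 high, about 0.2 kg; same round carving on both broad faces (they look along +x and -x), so either way round is the same. Origin: centre of the underside. Starts on the pane stand.
- winged_stand: Fixed stand (mm), dark wood plinth 84 (x) by 96 (y), 12 high; origin: centre of its underside; front looks along x. Brown wooden wings left and right, 26 deep, 8 thick, inner faces at y = +-27.5, tops at z = 84, above a tablet's top. A tablet stands between, broad faces along x and open, 3.5 free at each narrow edge: it can be gripped here only across its 24 thickness.
- pane_stand: Fixed stand (mm), dark wood plinth 84 (x) by 96 (y), 12 high; origin: centre of its underside; front looks along x. Clear panes front and back, 36 wide (y), 4 thick, inner faces at x = +-15.5, tops at z = 84, above a tablet's top. A tablet stands between, 3.5 free at each broad face, narrow edges sticking out 6 each side: it can be gripped here only across its 48 width.
- green_bangle: Sizes in mm: loose pale-green jade bangle lying flat, outer diameter 76, inner 60, 9 high; origin at the centre of its underside
- white_bangle: Sizes in mm: loose white jade bangle lying flat, outer diameter 76, inner 60, 9 high; origin at the centre of its underside
- jade_disc: Sizes in mm: loose pale jade disc lying flat, diameter 60, 8 high, with a 16 hole; origin at the centre of its underside
- amber_pebble: Sizes in mm: loose round brown amber pebble, diameter 38, 18 high, lying among the work; origin at the centre of its underside
- snuff_jar: Sizes in mm: loose small pale-green jar with red cap, diameter 38, 52 high; origin at the centre of its underside
- small_bowl: Sizes in mm: loose small white ceramic bowl, rim diameter 68, 32 high; origin at the centre of its underside
- brass_weight: Sizes in mm: loose brass scale weight with a knob, diameter 36, 38 high; origin at the centre of its underside

How it is judged:
At the end, for the whole second after the job is handed in: Green on the pane stand, white on the winged stand: each within 15 mm of the stand's centre both ways, underside within 4 mm of the plinth's top, broad faces within 0.25 rad of the stand's front and back, upright within 0.08 rad, released, at rest (x of green_tablet in the frame of pane_stand between -0.015 and 0.015 m and y of green_tablet in the frame of pane_stand between -0.015 and 0.015 m and z of green_tablet in the frame of pane_stand between 0.008 and 0.016 m and angle between the x axis of green_tablet and the x axis of pane_stand, either way round below 0.25 rad and angle between each of green_tablet, white_tablet's own z axis and vertical below 0.08 rad and linear speed of each of green_tablet, white_tablet below 0.02 m/s and contact force between each of green_tablet, white_tablet and the fingers below 0.05 N and x of white_tablet in the frame of winged_stand between -0.015 and 0.015 m and y of white_tablet in the frame of winged_stand between -0.015 and 0.015 m and z of white_tablet in the frame of winged_stand between 0.008 and 0.016 m and angle between the x axis of white_tablet and the x axis of winged_stand, either way round below 0.25 rad); the robot touches nothing.
It fails at once if a tablet falls over or is laid down (angle between any of green_tablet, white_tablet's own z axis and vertical above 0.7 rad).
It fails at once if a tablet is dropped (it falls out of the fingers from over about 10 mm, faster than 0.45 m/s) ((linear speed of green_tablet above 0.45 m/s and contact force between green_tablet and the fingers below 0.5 N) or (linear speed of white_tablet above 0.45 m/s and contact force between white_tablet and the fingers below 0.5 N)).
It fails at once if one of the other goods is moved more than 25 mm (distance of any of green_bangle, white_bangle, jade_disc, amber_pebble, snuff_jar, small_bowl, brass_weight from where it was at the start of the episode above 0.025 m).
It also fails if it takes over 72 s, if anything falls off the work surface, if the arm or the gripper's body presses on something with over 40 N, if the wrist force passes 120 N, or if a joint passes its speed limit or range.

ROBOT

A 7-joint arm with a two-finger parallel gripper is mounted at the origin on the work surface. World frame = base frame: x ahead of the robot, y to its left, z up, the work surface at z = 0. Lengths are in m, angles in rad, forces in N, time in s.
With the tool pointing down it reaches from about 0.35 to 0.9 m from the base axis. Payload 19.9 kg.
Tool frame: the origin (TCP) lies between the finger pads; the fingertips stand arm.tip_reach ahead of it and the grasp point (between the pads) lies 3 mm ahead of it (arm.tip_reach is the distance from the TCP to the fingertips, in m); z points along the fingers, x is the direction in which the jaws open and shut, and the axes are right-handed (so a half turn about z gives the same grasp; the last joint's range is limited). The gripper opens to 94 mm and grips with 3 to 60 N. Pads are 16 mm wide; open, the fingers measure 119 mm over their backs; the gripper's body (75 mm by 177 mm) begins 78 mm behind the grasp point.
Start: joints at [-1.359, 0.417, -0.01, 1.614, 0.005, 1.111, -0.053], TCP at [0.156, 0.605, 0.227] pointing down, gripper open.
Joint ranges: [-2.81, 2.81], [-0.39, 2.02], [-1.27, 1.25], [0.06, 2.57], [-1.19, 4.33], [0.19, 2], [-2.82, 2.82]. Speed limits (rad/s): [1.89, 1.89, 2.39, 2.39, 3.01, 3.01, 3.01].

INTERFACE

Orientations are given as a unit quaternion [w, x, y, z].
In Python, from station import sensors, viewer, close_job, arm gives the robot as it stands.
- The arm moves only by the tool drive_tool, never from a script. Its argument "targets" is one flat list of numbers, 5 for each row, row after row: the closure, from 0 (fully open) to 1 (shut), then the shift along the world's x, y, z in m, then the turn about the world's z in degrees. A call has 1 to 12 rows; each row shifts and turns the pose as measured when the row begins; what a row does not reach is not made up. A row lasts 1/12 s, in which the tool goes at most 41.7 mm and 7.16 degrees, less where a joint would pass 70% of its speed; a pose out of reach is approached as far as the arm can. A call is refused whole if a number of a shift passes 0.0417 or a number of a turn 7.16, either way. A call with a gripper value outside its range is refused whole. The fingers move at their own pace and stop on an object; "squeeze" is the grip in N (left out, the last holds). Time passes only in rows, so rows that do not move let the fingers close. It gives the time, the measured TCP pose, the force and the opening at its end, in the units of the state.
- sensors.get_obs(): the state, without advancing time (a new reading comes with each control period).
- viewer.camera(name): name is "scene" or "top"; returns the picture (420x560x3 uint8, red, green, blue); there is no depth.
- viewer.get_calibration(name): a dict with "fx", "fy", "cx", "cy" (pixels), "rvec" (rotation vector, rad) and "tvec" (3), from world to camera coordinates, as OpenCV has them. Camera axes: x right, y down, z forward; pixel columns grow to the right and rows downward; lengths in m; the calibration is good to about 2 mm. A picture is of the moment at which its call begins. get_calibration takes no time and is no camera call.
- close_job(): hands the job in, once; it reports no verdict.
The state is a dict: "time_s": time; "joint_pos": joint angles; "joint_vel": joint speeds; "joint_torque": joint torques, N m; "tool_pos": TCP position; "tcp_rot": TCP orientation; "wrist_force": force on the tool from outside, world axes, zero at the start; "moment": the same for the moment, N m; "gripper_width": finger opening in m.
Only numpy, scipy, OpenCV 4.12 (cv2) and the standard library are available. Lean on these libraries where they do the work, as an engineer would, in place of code of your own. Each camera call takes 0.05 s, during which the arm holds its last target. There are 200 camera calls.

## Working session

There is one attempt and no reset: what is moved stays moved. The work goes in short steps, Python scripts to look and compute and a tool call to move; the robot and the scene stay as the last step left them, time stands still between calls to the robot, and variables do not carry over. Pictures are saved under pics/ and viewed, about 8 in all and at most 12, crops included, and the job is handed in when it is done.

Besides the shell and the picture viewer there is one more tool, called after "Emit:" as a command line: name --argument value ..., lists and objects as JSON in quotes. drive_tool: Moves the arm, as the interface text tells. Its arguments: {"type":"object","properties":{"targets":{"type":"array","items":{"type":"number"}},"squeeze":{"type":"number"}},"required":["targets"]}

```bash
ls; mkdir -p pics; python3 - <<'E'
from station import sensors, viewer, arm
import cv2, numpy as np
o=sensors.get_obs(); print({k:np.round(v,3) for k,v in o.items()}, arm.tip_reach)
for n in ("scene","top"):
    im=viewer.camera(n); cv2.imwrite(f"pics/{n}0.png",im[:,:,::-1]); print(n,{k:np.round(v,4) for k,v in viewer.get_calibration(n).items()})
E
```

```text
pics
{'time_s': np.float64(0.0), 'joint_pos': array([-1.359,  0.418, -0.01 ,  1.614,  0.005,  1.111, -0.053]), 'joint_vel': array([ 0.002,  0.   ,  0.   , -0.   , -0.001,  0.   ,  0.001]), 'joint_torque': array([ 0.0000e+00, -8.5127e+01,  6.3800e-01, -4.2597e+01, -4.9000e-02,
        1.9000e-02,  0.0000e+00]), 'tool_pos': array([0.156, 0.605, 0.227]), 'tcp_rot': array([ 0.   ,  0.791,  0.612, -0.   ]), 'wrist_force': array([-0.232,  0.366, -0.159]), 'moment': array([-0.006,  0.041,  0.026]), 'gripper_width': np.float64(0.094)} 0.022
scene {'fx': np.float64(445.1838), 'fy': np.float64(445.1838), 'cx': np.float64(281.419), 'cy': np.float64(209.2717), 'rvec': array([ 1.6188,  1.692 , -0.8333]), 'tvec': array([ 1.3000e-03, -2.9910e-01,  1.5509e+00])}
top {'fx': np.float64(428.9423), 'fy': np.float64(428.9423), 'cx': np.float64(281.3919), 'cy': np.float64(208.4513), 'rvec': array([ 2.1788, -2.1224,  0.1167]), 'tvec': array([-5.000e-04,  5.696e-01,  9.646e-01])}
```

View pics/scene0.png

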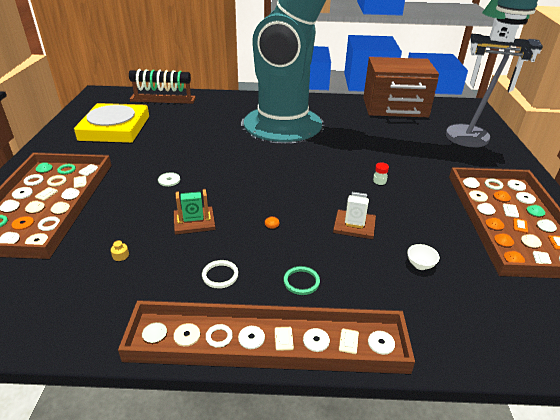

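View pics/top0.png

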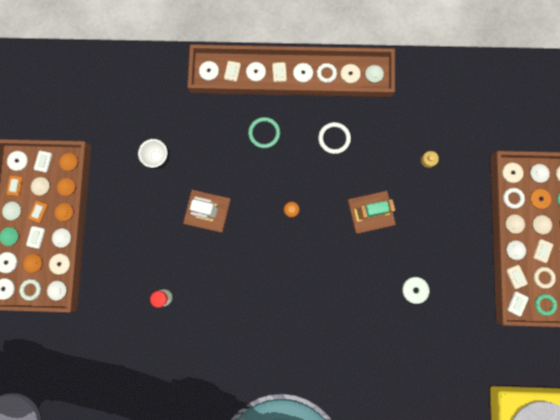

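```bash
python3 - <<'E'
import cv2, numpy as np
im=cv2.imread("pics/top0.png")
c=[cv2.resize(im[y:y+58,x:x+64],None,fx=6,fy=6,interpolation=cv2.INTER_CUBIC) for x,y in((175,183),(340,183))]
cv2.imwrite("pics/crop0.png",np.hstack(c))
E
```

```text
(no output)
```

View pics/crop0.png

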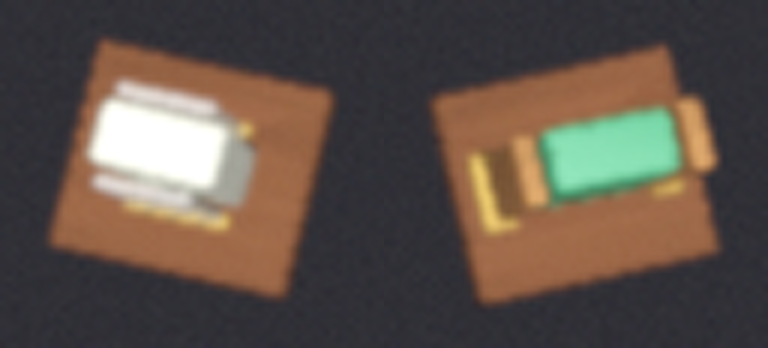

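```bash
cat > h.py <<'E'
import cv2, numpy as np
from station import viewer
def ray(px,z,n="top"):
    "pixels -> world xy at height z"
    k=viewer.get_calibration(n); R=cv2.Rodrigues(k["rvec"])[0]; C=-R.T@k["tvec"]
    p=np.atleast_2d(px).astype(float)
    d=np.c_[(p[:,0]-k["cx"])/k["fx"],(p[:,1]-k["cy"])/k["fy"],np.ones(len(p))]@R
    return (C+d*((z-C[2])/d[:,2])[:,None])[:,:2]
def proj(P,n="top"):
    k=viewer.get_calibration(n); K=np.array([[k["fx"],0,k["cx"]],[0,k["fy"],k["cy"]],[0,0,1.]])
    return cv2.projectPoints(np.atleast_2d(P).astype(float),k["rvec"],k["tvec"],K,None)[0][:,0]
def box(px,z):
    "4 corners in order -> centre, edge lengths, directions (deg)"
    w=ray(px,z); e=np.roll(w,-1,0)-w
    print("c",w.mean(0).round(4),"len",np.hypot(*e.T).round(4),"dir",np.degrees(np.arctan2(e[:,1],e[:,0])).round(1))
E
python3 - <<'E'
from h import *
f=lambda a,x0: np.array(a)/6-0.4+[x0,183]
L,R=175,340-64
print("pane");box(f([(103,40),(335,92),(287,300),(50,245)],L),.012)
print("white");box(f([(105,97),(235,122),(215,195),(88,165)],L),.08)
print("wing");box(f([(432,97),(667,45),(720,250),(482,305)],R),.012)
print("green");box(f([(540,130),(668,107),(682,172),(560,198)],R),.08)
g=lambda n,px,z:print(n,ray(px,z).round(3))
g("pebble",(292,210),.009);g("gb",(264,132),.005);g("wb",(334,138),.005);g("disc",(416,290),.004);g("jar",(159,299),.05);g("bowl",(153,153),.03);g("weight",(430,158),.02)
E
```

```text
pane
c [0.5623 0.1927] len [0.0959 0.085  0.0972 0.0846] dir [-101.3  169.5   78.5  -11.4]
white
c [0.5632 0.1924] len [0.0497 0.0282 0.0489 0.0262] dir [-99.5 167.4  78.2 -11. ]
wing
c [ 0.5703 -0.1994] len [0.0961 0.084  0.0966 0.0848] dir [ -76.  -165.8  104.5   13.9]
green
c [ 0.5705 -0.1999] len [0.0483 0.0247 0.0462 0.0262] dir [ -78.3 -168.1  103.5   16.5]
pebble [[ 0.57  -0.011]]
gb [[0.761 0.063]]
wb [[ 0.75  -0.109]]
disc [[ 0.389 -0.305]]
jar [[0.356 0.283]]
bowl [[0.696 0.325]]
weight [[ 0.702 -0.337]]
```

Emit:
drive_tool --targets '[0,0.028,-0.028,0,0.3,0,0.028,-0.028,0,0.3,0,0.028,-0.028,0,0.3,0,0.028,-0.028,0,0.3,0,0.028,-0.028,0,0.3,0,0.028,-0.028,0,0.3,0,0.028,-0.028,0,0.3,0,0.028,-0.028,0,0.3,0,0.028,-0.028,0,0.3,0,0.028,-0.028,0,0.3,0,0.028,-0.028,0,0.3,0,0.028,-0.028,0,0.3]' --squeeze 25

```text
time_s: 1.1
tool_pos: [0.4941, 0.2551, 0.2238]
tcp_rot: [-0.001, 0.765, 0.644, -0.003]
wrist_force: [0.8, 0.8, 0.4]
gripper_width: 0.0936
```

Emit:
drive_tool --targets '[0,0.025,-0.023,-0.005,-0.7,0,0.02,-0.018,-0.02,-0.5,0,0.012,-0.012,-0.025,-0.3,0,0.006,-0.005,-0.02,0,0,0,0,-0.005,0,0,0,0,0,0]'

```text
time_s: 1.6
tool_pos: [0.5651, 0.1838, 0.146]
tcp_rot: [0.001, 0.778, 0.629, -0.003]
wrist_force: [0.1, 0.0, 0.7]
gripper_width: 0.0939
```

```bash
cat >> h.py <<'E'
from scipy.spatial.transform import Rotation
from station import sensors
TG=dict(pane=(.5625,.1925,78.7),wing=(.570,-.1997,14.3),A=(.46,.10,78.7),B=(.46,-.10,14.3))
def to(n,z):
    o=sensors.get_obs(); w,x,y,q=o["tcp_rot"]; M=Rotation.from_quat([x,y,q,w]).as_matrix()
    yaw=np.degrees(np.arctan2(M[1,0],M[0,0])); t=np.array(TG[n])
    print("t",round(o["time_s"],2),"pos",o["tool_pos"].round(4),"yaw",yaw.round(1),"tilt",np.degrees(M[:2,2]).round(2),"go",(t[:2]-o["tool_pos"][:2]).round(4),round(z-o["tool_pos"][2],4),((t[2]-yaw+90)%180-90).round(1),"F",o["wrist_force"].round(1),"w",o["gripper_width"].round(4))
E
python3 -c "
from h import *
to('pane',.061); cv2.imwrite('pics/t1.png',cv2.resize(viewer.camera('scene')[130:270,130:410],None,fx=2.8,fy=2.8)[:,:,::-1])"
```

```text
Traceback (most recent call last):
  File "h.py", line 22, in to
    print("t",round(o["time_s"],2),"pos",o["tool_pos"].round(4),"yaw",yaw.round(1),"tilt",np.degrees(M[:2,2]).round(2),"go",(t[:2]-o["tool_pos"][:2]).round(4),round(z-o["tool_pos"][2],4),((t[2]-yaw+90)%180-90).round(1),"F",o["wrist_force"].round(1),"w",o["gripper_width"].round(4))
                                                                                                                                                                                                                                                             ^^^^^^^^^^^^^^^^^^^^^^^^
AttributeError: 'float' object has no attribute 'round'
```

```bash
sed -i 's/o\["gripper_width"\].round(4)/np.round(o["gripper_width"],4)/' h.py
python3 -c "
from h import *
to('pane',.061)"
```

```text
t 1.6 pos [0.5651 0.1838 0.146 ] yaw 77.9 tilt [-0.19 -0.35] go [-0.0026  0.0087] -0.085 0.8 F [0.1 0.  0.7] w 0.0939
```

Emit:
drive_tool --targets '[0,-0.002,0.006,0,0.5,0,-0.001,0.003,0,0.3,0,0,0,0,0]'

```text
time_s: 1.85
tool_pos: [0.5608, 0.1959, 0.1479]
tcp_rot: [0.001, 0.772, 0.636, -0.003]
wrist_force: [0.0, 0.7, 0.3]
gripper_width: 0.0937
```

```bash
python3 -c "
from h import *
to('pane',.061); cv2.imwrite('pics/t1.png',cv2.resize(viewer.camera('scene')[130:270,130:410],None,fx=2.8,fy=2.8)[:,:,::-1]);to('pane',.061)"
```

```text
t 1.85 pos [0.5608 0.1959 0.1479] yaw 78.9 tilt [-0.17 -0.29] go [ 0.0017 -0.0034] -0.0869 -0.2 F [0.  0.7 0.3] w 0.0937
t 1.9 pos [0.5609 0.1959 0.1481] yaw 78.9 tilt [-0.15 -0.27] go [ 0.0016 -0.0034] -0.0871 -0.2 F [-0.4 -0.3  0. ] w 0.0942
```

View pics/t1.png

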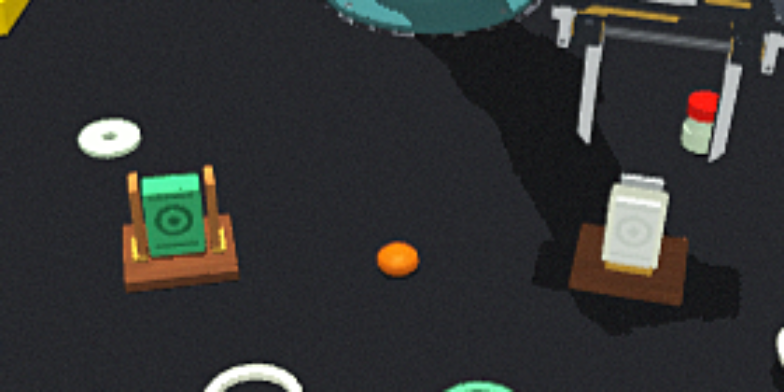

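Emit:
drive_tool --targets '[0,0.001,-0.0025,-0.01,0,0,0,0,-0.025,0,0,0,0,-0.025,0,0,0,0,-0.015,0,0,0,0,-0.004,0,0,0,0,0,0]'

```text
time_s: 2.4
tool_pos: [0.5625, 0.196, 0.0683]
tcp_rot: [0.002, 0.771, 0.637, 0.001]
wrist_force: [0.5, 0.6, 0.3]
gripper_width: 0.0935
```

```bash
python3 -c "
from h import *
to('pane',.061)"
```

```text
t 2.4 pos [0.5625 0.196  0.0683] yaw 79.2 tilt [ 0.23 -0.05] go [-0.     -0.0035] -0.0073 -0.5 F [0.5 0.6 0.3] w 0.0935
```

Emit:
drive_tool --targets '[0,0,-0.0028,-0.005,-0.3,0,0,0,-0.001,0,1,0,0,0,0,1,0,0,0,0,1,0,0,0,0,1,0,0,0,0,1,0,0,0,0]'

```text
time_s: 2.98
tool_pos: [0.5644, 0.1935, 0.0656]
tcp_rot: [0.002, 0.772, 0.635, 0.004]
wrist_force: [1.4, 1.1, 1.0]
gripper_width: 0.064
```

```bash
python3 -c "
from h import *
to('pane',.061)"
```

```text
t 2.98 pos [0.5644 0.1935 0.0656] yaw 78.8 tilt [0.5  0.06] go [-0.0019 -0.001 ] -0.0046 -0.1 F [1.4 1.1 1. ] w 0.064
```

Emit:
drive_tool --targets '[1,-0.0015,-0.001,0,0,1,0,0,0,0,1,0,0,0,0,1,0,0,0,0,1,0,0,0,0]'

```text
time_s: 3.4
tool_pos: [0.563, 0.1926, 0.0661]
tcp_rot: [0.002, 0.772, 0.635, 0.004]
wrist_force: [-0.7, 0.6, 0.5]
gripper_width: 0.0482
```

```bash
python3 -c "
from h import *
to('pane',.061)"
```

```text
t 3.4 pos [0.563  0.1926 0.0661] yaw 78.9 tilt [0.55 0.09] go [-0.0005 -0.0001] -0.0051 -0.2 F [-0.7  0.6  0.5] w 0.0482
```

Emit:
drive_tool --targets '[1,0,0,0.005,0,1,0,0,0.015,0,1,0,0,0.025,0,1,0,0,0.025,0,1,0,0,0.02,0,1,0,0,0.005,0]'

```text
time_s: 3.9
tool_pos: [0.5601, 0.1913, 0.163]
tcp_rot: [0.002, 0.773, 0.635, 0.0]
wrist_force: [0.2, -0.5, -1.8]
gripper_width: 0.0476
```

```bash
python3 -c "
from h import *
to('A',.0545)"
```

```text
t 3.9 pos [0.5601 0.1913 0.163 ] yaw 78.8 tilt [ 0.16 -0.1 ] go [-0.1001 -0.0913] -0.1085 -0.1 F [ 0.2 -0.5 -1.8] w 0.0476
```

Emit:
drive_tool --targets '[1,-0.01,-0.009,0,0,1,-0.024,-0.022,0,0,1,-0.027,-0.025,-0.01,0,1,-0.02,-0.018,-0.02,0,1,-0.01,-0.009,-0.02,0,1,-0.003,-0.003,-0.01,0,1,0,0,0,0]'

```text
time_s: 4.48
tool_pos: [0.4606, 0.1025, 0.1009]
tcp_rot: [0.002, 0.772, 0.635, 0.002]
wrist_force: [0.1, 0.1, -3.9]
gripper_width: 0.0482
```

```bash
python3 -c "
from h import *
to('A',.0545)"
```

```text
t 4.48 pos [0.4606 0.1025 0.1009] yaw 78.9 tilt [ 0.3  -0.01] go [-0.0006 -0.0025] -0.0464 -0.2 F [ 0.1  0.1 -3.9] w 0.0482
```

Emit:
drive_tool --targets '[1,0,0,-0.013,0,1,0,0,-0.013,0,1,0,0,-0.009,0,1,0,0,-0.004,0,1,0,0,-0.001,0,1,0,0,0,0]'

```text
time_s: 4.98
tool_pos: [0.4618, 0.1036, 0.0598]
tcp_rot: [0.002, 0.772, 0.636, 0.002]
wrist_force: [0.4, -0.7, -3.1]
gripper_width: 0.0476
```

```bash
python3 -c "
from h import *
to('A',.0541)"
```

```text
t 4.98 pos [0.4618 0.1036 0.0598] yaw 78.9 tilt [ 0.3 -0. ] go [-0.0018 -0.0036] -0.0057 -0.2 F [ 0.4 -0.7 -3.1] w 0.0476
```

Emit:
drive_tool --targets '[1,0,0,-0.002,0,1,0,0,-0.0015,0,1,0,0,-0.001,0,1,0,0,-0.001,0,1,0,0,-0.0005,0]'

```text
time_s: 5.4
tool_pos: [0.4631, 0.1042, 0.055]
tcp_rot: [0.002, 0.772, 0.636, 0.003]
wrist_force: [-0.5, 0.4, -3.2]
gripper_width: 0.0484
```

```bash
python3 -c "
from h import *
to('A',.0541)"
```

```text
t 5.4 pos [0.4631 0.1042 0.055 ] yaw 79.0 tilt [0.44 0.05] go [-0.0031 -0.0042] -0.0009 -0.3 F [-0.5  0.4 -3.2] w 0.0484
```

Emit:
drive_tool --targets '[1,-0.0003,0,-0.001,0,1,-0.0003,0,-0.0007,0,1,0,0,-0.0005,0]'

```text
time_s: 5.65
tool_pos: [0.4631, 0.1043, 0.0539]
tcp_rot: [0.002, 0.772, 0.636, 0.004]
wrist_force: [-7.0, -1.1, 17.6]
gripper_width: 0.0477
```

```bash
python3 -c "
from h import *
to('A',.0541)"
```

```text
t 5.65 pos [0.4631 0.1043 0.0539] yaw 78.9 tilt [0.51 0.09] go [-0.0031 -0.0043] 0.0002 -0.2 F [-7.  -1.1 17.6] w 0.0477
```

Emit:
drive_tool --targets '[0,0,0,0,0,0,0,0,0,0,0,0,0,0,0,0,0,0,0.01,0,0,0,0,0.03,0,0,0,0,0.035,0,0,0.003,-0.012,0.025,-4,0,0.01,-0.03,0.005,-7,0,0.012,-0.035,0,-7,0,0.012,-0.037,0,-7,0,0.013,-0.037,0,-7,0,0.013,-0.037,0,-7]'

```text
time_s: 6.65
tool_pos: [0.526, -0.0838, 0.1718]
tcp_rot: [0.002, 0.941, 0.338, 0.007]
wrist_force: [1.2, 0.0, 0.3]
gripper_width: 0.0942
```

```bash
python3 -c "
from h import *
to('wing',.0661)"
```

```text
t 6.65 pos [ 0.526  -0.0838  0.1718] yaw 39.5 tilt [0.83 0.03] go [ 0.044  -0.1159] -0.1057 -25.2 F [1.2 0.  0.3] w 0.0942
```

Emit:
drive_tool --targets '[0,0.012,-0.034,-0.005,-7,0,0.01,-0.028,-0.005,-7,0,0.008,-0.019,-0.005,-5,0,0.005,-0.01,-0.003,-2,0,0.002,-0.003,0,-1,0,0,0,0,0]'

```text
time_s: 7.15
tool_pos: [0.5648, -0.1906, 0.158]
tcp_rot: [0.006, 0.99, 0.139, 0.008]
wrist_force: [-0.5, -0.0, 0.9]
gripper_width: 0.0939
```

```bash
python3 -c "
from h import *
to('wing',.0661)"
```

```text
t 7.15 pos [ 0.5648 -0.1906  0.158 ] yaw 16.0 tilt [ 0.99 -0.5 ] go [ 0.0052 -0.0091] -0.0919 -1.7 F [-0.5 -0.   0.9] w 0.0939
```

Emit:
drive_tool --targets '[0,0.004,-0.007,0,-1.3,0,0,-0.001,-0.01,0,0,0,0,-0.01,0]'

```text
time_s: 7.4
tool_pos: [0.5702, -0.1958, 0.1394]
tcp_rot: [0.005, 0.991, 0.131, 0.01]
wrist_force: [0.7, 0.4, -0.6]
gripper_width: 0.0939
```

```bash
python3 -c "
from h import *
to('wing',.0661)"
```

```text
t 7.4 pos [ 0.5702 -0.1958  0.1394] yaw 15.1 tilt [ 1.17 -0.43] go [-0.0002 -0.0039] -0.0733 -0.8 F [ 0.7  0.4 -0.6] w 0.0939
```

Emit:
drive_tool --targets '[0,0,-0.0025,-0.015,-0.5,0,0,-0.001,-0.022,0,0,0,0,-0.02,0,0,0,0,-0.008,0,0.3,0,0,-0.002,0,0.5,0,0,0,0]'

```text
time_s: 7.9
tool_pos: [0.5686, -0.1936, 0.0651]
tcp_rot: [0.003, 0.991, 0.132, 0.008]
wrist_force: [-0.4, 0.1, 0.5]
gripper_width: 0.0843
```

```bash
python3 -c "
from h import *
to('wing',.0661)"
```

```text
t 7.9 pos [ 0.5686 -0.1936  0.0651] yaw 15.1 tilt [ 1.   -0.23] go [ 0.0014 -0.0061] 0.001 -0.8 F [-0.4  0.1  0.5] w 0.0843
```

Emit:
drive_tool --targets '[1,0.001,-0.0035,0,-0.5,1,0,-0.0015,0,0,1,0,-0.0003,0,0,1,0,-0.0003,0,0,1,0,0,0,0,1,0,0,0,0]'

```text
time_s: 8.4
tool_pos: [0.5714, -0.1999, 0.0687]
tcp_rot: [0.004, 0.992, 0.127, 0.011]
wrist_force: [-0.1, -0.2, 0.2]
gripper_width: 0.0441
```

```bash
python3 -c "
from h import *
to('wing',.0661)"
```

```text
t 8.4 pos [ 0.5714 -0.1999  0.0687] yaw 14.6 tilt [ 1.26 -0.28] go [-0.0014  0.0002] -0.0026 -0.3 F [-0.1 -0.2  0.2] w 0.0441
```

Emit:
drive_tool --targets '[1,-0.001,0,-0.002,0,1,0,0,-0.0005,0,1,0,0,0,0,1,0,0,0,0,1,0,0,0,0]'

```text
time_s: 8.82
tool_pos: [0.5706, -0.1998, 0.0665]
tcp_rot: [0.004, 0.992, 0.127, 0.011]
wrist_force: [-0.1, -0.3, 0.8]
gripper_width: 0.0242
```

```bash
python3 -c "
from h import *
to('wing',.0661)"
```

```text
t 8.82 pos [ 0.5706 -0.1998  0.0665] yaw 14.7 tilt [ 1.31 -0.28] go [-0.0006  0.0001] -0.0004 -0.4 F [-0.1 -0.3  0.8] w 0.0242
```

Emit:
drive_tool --targets '[1,0,0,0.005,0,1,0,0,0.015,0,1,0,0,0.025,0,1,0,0,0.025,0,1,0,0,0.02,0,1,0,0,0.008,0]'

```text
time_s: 9.32
tool_pos: [0.5674, -0.1991, 0.1661]
tcp_rot: [0.003, 0.992, 0.127, 0.007]
wrist_force: [-0.5, -0.3, -1.5]
gripper_width: 0.024
```

```bash
python3 -c "
from h import *
to('B',.0545)"
```

```text
t 9.32 pos [ 0.5674 -0.1991  0.1661] yaw 14.6 tilt [ 0.87 -0.21] go [-0.1074  0.0991] -0.1116 -0.3 F [-0.5 -0.3 -1.5] w 0.024
```

Emit:
drive_tool --targets '[1,-0.01,0.009,0,-3,1,-0.025,0.023,0,-7,1,-0.028,0.026,-0.01,-7,1,-0.022,0.02,-0.02,-5,1,-0.01,0.01,-0.02,-2,1,-0.004,0.003,-0.015,-1,1,0,0,-0.005,0]'

```text
time_s: 9.9
tool_pos: [0.4637, -0.1053, 0.0961]
tcp_rot: [0.005, 0.995, -0.102, 0.009]
wrist_force: [0.2, 0.9, -2.1]
gripper_width: 0.0241
```

```bash
sed -i 's/B=(.46,-.10,14.3)/B=(.46,-.10,-11.3)/' h.py; python3 -c "
from h import *
to('B',.0545)"
```

```text
t 9.9 pos [ 0.4637 -0.1053  0.0961] yaw -11.7 tilt [ 0.92 -0.69] go [-0.0037  0.0053] -0.0416 0.4 F [ 0.2  0.9 -2.1] w 0.0241
```

Emit:
drive_tool --targets '[1,0,0,-0.01,0,1,0,0,-0.012,0,1,0,0,-0.008,0,1,0,0,-0.004,0,1,0,0,-0.002,0,1,0,0,-0.001,0]'

```text
time_s: 10.4
tool_pos: [0.4655, -0.1074, 0.0563]
tcp_rot: [0.006, 0.995, -0.1, 0.009]
wrist_force: [0.4, -0.8, -1.3]
gripper_width: 0.0241
```

```bash
python3 -c "
from h import *
to('B',.0545)"
```

```text
t 10.4 pos [ 0.4655 -0.1074  0.0563] yaw -11.5 tilt [ 0.93 -0.75] go [-0.0055  0.0074] -0.0018 0.2 F [ 0.4 -0.8 -1.3] w 0.0241
```

Emit:
drive_tool --targets '[1,-0.0003,0,-0.0012,0,1,-0.0003,0,-0.001,0,1,-0.0002,0,-0.0007,0,1,0,0,-0.0003,0]'

```text
time_s: 10.73
tool_pos: [0.4657, -0.1081, 0.0544]
tcp_rot: [0.005, 0.995, -0.101, 0.01]
wrist_force: [-2.3, -0.0, 1.0]
gripper_width: 0.0241
```

```bash
python3 -c "
from h import *
to('B',.0545)"
```

```text
t 10.73 pos [ 0.4657 -0.1081  0.0544] yaw -11.6 tilt [ 1.03 -0.72] go [-0.0057  0.0081] 0.0001 0.3 F [-2.3 -0.   1. ] w 0.0241
```

Emit:
drive_tool --targets '[1,0,0,-0.0008,0,0,0,0,0,0,0,0,0,0,0,0,0,0,0,0,0,0,0,0.01,0,0,0,0,0.025,0,0,0,0,0.02,2,0,0,0,0.005,7,0,0,0,0,7,0,0,0,0,7,0,0,0,0,7,0,0,0,0,7]'

```text
time_s: 11.73
tool_pos: [0.4673, -0.109, 0.1239]
tcp_rot: [0.003, 0.974, 0.226, 0.014]
wrist_force: [0.9, -0.7, -0.1]
gripper_width: 0.093
```

```bash
sed -i 's/B=(.46,-.10,-11.3)/B=(.4657,-.1081,78.5)/' h.py; python3 -c "
from h import *
to('B',.0545)"
```

```text
t 11.73 pos [ 0.4673 -0.109   0.1239] yaw 26.2 tilt [1.61 0.02] go [-0.0016  0.0009] -0.0694 52.3 F [ 0.9 -0.7 -0.1] w 0.093
```

Emit:
drive_tool --targets '[0,-0.0005,0,0,7,0,0,0,0,7,0,0,0,0,7,0,0,0,0,7,0,0,0,0,7,0,0,0,0,7,0,0,0,0,4,0,0,0,0,1,0,0,0,0,0]'

```text
time_s: 12.48
tool_pos: [0.4674, -0.1113, 0.1313]
tcp_rot: [-0.0, 0.795, 0.606, 0.016]
wrist_force: [1.0, 0.1, 0.0]
gripper_width: 0.0941
```

```bash
 python3 -c "
from h import *
to('B',.0545)"
```

```text
t 12.48 pos [ 0.4674 -0.1113  0.1313] yaw 74.7 tilt [1.4  1.12] go [-0.0017  0.0032] -0.0768 3.8 F [1.  0.1 0. ] w 0.0941
```

Emit:
drive_tool --targets '[0,-0.001,0.002,-0.01,2.5,0,-0.0003,0.0005,-0.02,1,0,0,0,-0.022,0,0,0,0,-0.014,0,0.3,0,0,-0.004,0,0.45,0,0,-0.001,0]'

```text
time_s: 12.98
tool_pos: [0.4674, -0.1093, 0.0611]
tcp_rot: [0.001, 0.78, 0.625, 0.017]
wrist_force: [0.3, 0.2, 0.1]
gripper_width: 0.084
```

```bash
 python3 -c "
from h import *
to('B',.0545)"
```

```text
t 12.98 pos [ 0.4674 -0.1093  0.0611] yaw 77.4 tilt [1.61 1.07] go [-0.0017  0.0012] -0.0066 1.1 F [0.3 0.2 0.1] w 0.084
```

Emit:
drive_tool --targets '[0.45,-0.0012,0.0008,-0.004,0.9,0.45,-0.0005,0.0002,-0.0015,0.2,0.45,-0.0002,0,-0.0005,0]'

```text
time_s: 13.23
tool_pos: [0.4661, -0.1084, 0.0562]
tcp_rot: [0.002, 0.774, 0.633, 0.017]
wrist_force: [-0.1, 0.6, 0.1]
gripper_width: 0.0641
```

```bash
 python3 -c "
from h import *
to('B',.0545)"
```

```text
t 13.23 pos [ 0.4661 -0.1084  0.0562] yaw 78.5 tilt [1.66 1.07] go [-0.0004  0.0003] -0.0017 -0.0 F [-0.1  0.6  0.1] w 0.0641
```

Emit:
drive_tool --targets '[1,-0.0005,0.0002,-0.0008,0,1,-0.0003,0.0001,-0.0005,0,1,-0.0002,0,-0.0003,0,1,-0.0002,0,-0.0003,0,1,0,0,0,0,1,0,0,0,0]'

```text
time_s: 13.73
tool_pos: [0.4657, -0.1082, 0.0559]
tcp_rot: [0.003, 0.775, 0.632, 0.018]
wrist_force: [0.1, -0.4, -2.1]
gripper_width: 0.0484
```

```bash
 python3 -c "
from h import *
to('B',.0545)"
```

```text
t 13.73 pos [ 0.4657 -0.1082  0.0559] yaw 78.5 tilt [1.83 1.05] go [-0.      0.0001] -0.0014 0.0 F [ 0.1 -0.4 -2.1] w 0.0484
```

Emit:
drive_tool --targets '[1,0,0,0.005,0,1,0,0,0.02,0,1,0,0,0.035,0,1,0,0.002,0.035,0,1,0.004,0.012,0.012,0,1,0.009,0.028,0.002,0,1,0.012,0.037,0,0,1,0.012,0.037,0,0,1,0.012,0.037,0,0,1,0.012,0.037,0,0,1,0.012,0.037,0,0]'

```text
time_s: 14.65
tool_pos: [0.536, 0.1196, 0.1746]
tcp_rot: [0.003, 0.78, 0.626, 0.018]
wrist_force: [0.4, 0.0, -2.5]
gripper_width: 0.0483
```

```bash
 python3 -c "
from h import *
to('pane',.0675)"
```

```text
t 14.65 pos [0.536  0.1196 0.1746] yaw 77.5 tilt [1.82 0.98] go [0.0265 0.0729] -0.1071 1.2 F [ 0.4  0.  -2.5] w 0.0483
```

Emit:
drive_tool --targets '[1,0.01,0.025,0,0.5,1,0.007,0.018,0,0.5,1,0.004,0.009,0,0.2,1,0.001,0.003,-0.002,0,1,0,0,-0.002,0,1,0,0,-0.001,0]'

```text
time_s: 15.15
tool_pos: [0.558, 0.185, 0.1696]
tcp_rot: [0.003, 0.77, 0.637, 0.018]
wrist_force: [0.3, 1.1, -2.8]
gripper_width: 0.0483
```

```bash
 python3 -c "
from h import *
to('pane',.0675)"
```

```text
t 15.15 pos [0.558  0.185  0.1696] yaw 79.2 tilt [1.74 1.07] go [0.0045 0.0075] -0.1021 -0.5 F [ 0.3  1.1 -2.8] w 0.0483
```

Emit:
drive_tool --targets '[1,0.0032,0.0055,-0.006,-0.3,1,0.0005,0.001,-0.008,0,1,0,0,-0.006,0,1,0,0,-0.001,0]'

```text
time_s: 15.48
tool_pos: [0.5618, 0.1874, 0.1466]
tcp_rot: [0.003, 0.774, 0.633, 0.017]
wrist_force: [0.2, 0.1, -2.2]
gripper_width: 0.0478
```

```bash
 python3 -c "
from h import *
to('pane',.0675)
a=viewer.camera('scene');b=viewer.camera('top');
f=lambda c:cv2.resize(c,(400,400),interpolation=cv2.INTER_CUBIC)
cv2.imwrite('pics/p2.png',np.hstack([f(a[160:250,310:400]),f(b[165:255,160:250])])[:,:,::-1]);to('pane',.0675)"
```

```text
t 15.48 pos [0.5618 0.1874 0.1466] yaw 78.5 tilt [1.74 0.98] go [0.0007 0.0051] -0.0791 0.2 F [ 0.2  0.1 -2.2] w 0.0478
t 15.58 pos [0.5619 0.1876 0.1474] yaw 78.6 tilt [1.76 0.99] go [0.0006 0.0049] -0.0799 0.1 F [-0.3 -1.1 -1.5] w 0.0483
```

View pics/p2.png

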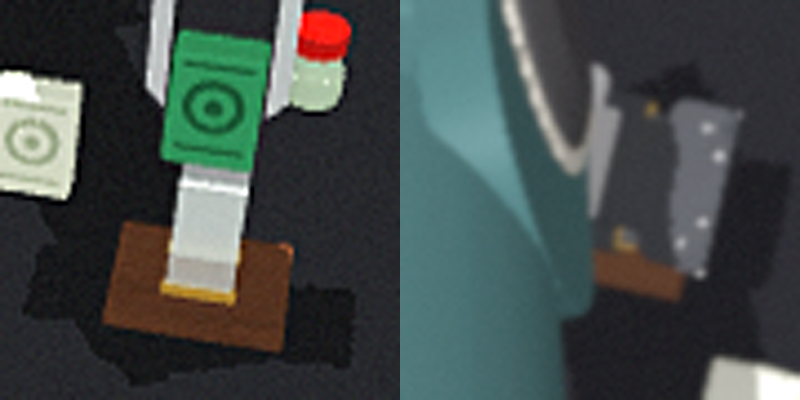

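Emit:
drive_tool --targets '[1,0.0005,0.0037,0,0,1,0,0.0008,-0.003,0,1,0,0,-0.002,0]'

```text
time_s: 15.83
tool_pos: [0.563, 0.1922, 0.143]
tcp_rot: [0.003, 0.774, 0.633, 0.018]
wrist_force: [-0.2, 0.3, -3.4]
gripper_width: 0.0484
```

```bash
 python3 -c "
from h import *
to('pane',.0675)"
```

```text
t 15.83 pos [0.563  0.1922 0.143 ] yaw 78.5 tilt [1.83 1.02] go [-0.0005  0.0003] -0.0755 0.2 F [-0.2  0.3 -3.4] w 0.0484
```

Aligned; lowering gently between the panes.

Emit:
drive_tool --targets '[1,-0.0005,0,-0.008,0,1,-0.0003,0,-0.01,0,1,-0.0002,0,-0.01,0,1,-0.0002,0,-0.008,0,1,-0.0002,0,-0.003,0]'

```text
time_s: 16.25
tool_pos: [0.5612, 0.1925, 0.1]
tcp_rot: [0.003, 0.774, 0.633, 0.018]
wrist_force: [1.0, -0.1, -1.3]
gripper_width: 0.048
```

```bash
 python3 -c "
from h import *
to('pane',.0675)"
```

```text
t 16.25 pos [0.5612 0.1925 0.1   ] yaw 78.6 tilt [1.86 1.04] go [0.0013 0.    ] -0.0325 0.1 F [ 1.  -0.1 -1.3] w 0.048
```

Emit:
drive_tool --targets '[1,0.0008,0,-0.008,0,1,0.0002,0,-0.008,0,1,0,0,-0.006,0,1,0,0,-0.002,0,1,0,0,-0.001,0]'

```text
time_s: 16.67
tool_pos: [0.5617, 0.1921, 0.0707]
tcp_rot: [0.003, 0.774, 0.633, 0.017]
wrist_force: [-0.5, 1.0, -1.6]
gripper_width: 0.0482
```

```bash
 python3 -c "
from h import *
to('pane',.0675)"
```

```text
t 16.67 pos [0.5617 0.1921 0.0707] yaw 78.5 tilt [1.74 0.98] go [0.0008 0.0004] -0.0032 0.2 F [-0.5  1.  -1.6] w 0.0482
```

Emit:
drive_tool --targets '[1,0.0003,0,-0.0015,0,1,0.0001,0,-0.0012,0,1,0,0,-0.001,0,1,0,0,-0.0007,0]'

```text
time_s: 17.0
tool_pos: [0.5629, 0.1919, 0.0679]
tcp_rot: [0.003, 0.774, 0.633, 0.018]
wrist_force: [-5.5, -1.4, 7.8]
gripper_width: 0.0483
```

```bash
 python3 -c "
from h import *
to('pane',.0675)"
```

```text
t 17.0 pos [0.5629 0.1919 0.0679] yaw 78.5 tilt [1.82 1.01] go [-0.0004  0.0006] -0.0004 0.2 F [-5.5 -1.4  7.8] w 0.0483
```

Emit:
drive_tool --targets '[1,0,0,-0.0008,0,0,0,0,0,0,0,0,0,0,0,0,0,0,0,0,0,0,0,0.008,0,0,0,0,0.03,0,0,0,0,0.035,0,0,-0.007,-0.006,0.018,-4,0,-0.018,-0.015,0.002,-7,0,-0.025,-0.022,0,-7,0,-0.022,-0.019,0,-7,0,-0.013,-0.012,-0.005,-7]'

```text
time_s: 18.0
tool_pos: [0.4784, 0.118, 0.1659]
tcp_rot: [0.008, 0.921, 0.389, 0.021]
wrist_force: [1.1, 1.3, -0.5]
gripper_width: 0.0939
```

```bash
sed -i 's/A=(.46,.10,78.7)/A=(.4631,.1043,-11.1)/' h.py; python3 -c "
from h import *
to('A',.0545)"
```

```text
t 18.0 pos [0.4784 0.118  0.1659] yaw 45.8 tilt [2.55 0.13] go [-0.0153 -0.0137] -0.1114 -56.9 F [ 1.1  1.3 -0.5] w 0.0939
```

Emit:
drive_tool --targets '[0,-0.006,-0.006,-0.005,-7,0,-0.003,-0.003,-0.005,-7,0,-0.002,-0.002,-0.005,-7,0,-0.001,-0.001,-0.005,-7,0,0,0,-0.005,-7,0,0,0,-0.005,-7,0,0,0,-0.005,-7,0,0,0,0,-3,0,0,0,0,-1,0,0,0,0,0]'

```text
time_s: 18.83
tool_pos: [0.4643, 0.1034, 0.1361]
tcp_rot: [0.014, 0.997, -0.077, 0.019]
wrist_force: [-0.0, 0.2, 0.2]
gripper_width: 0.0941
```

```bash
python3 -c "
from h import *
to('A',.0545)
a=viewer.camera('scene')
cv2.imwrite('pics/p3.png',cv2.resize(a[140:260,250:410],None,fx=5,fy=5,interpolation=cv2.INTER_CUBIC)[:,:,::-1])"
```

```text
t 18.83 pos [0.4643 0.1034 0.1361] yaw -8.8 tilt [ 2.06 -1.81] go [-0.0012  0.0009] -0.0816 -2.3 F [-0.   0.2  0.2] w 0.0941
```

View pics/p3.png

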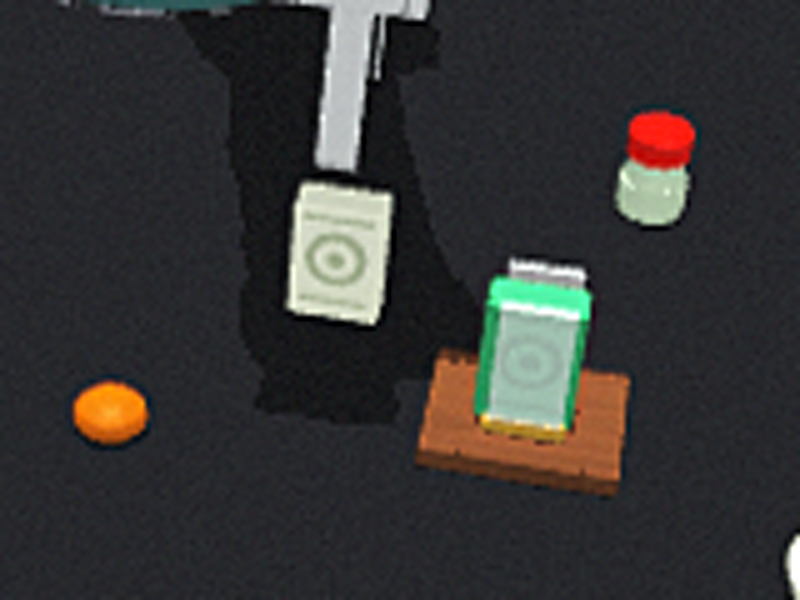

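Emit:
drive_tool --targets '[0,-0.0008,0.0006,-0.01,-1.5,0,-0.0003,0.0003,-0.02,-0.5,0,0,0,-0.022,0,0.3,0,0,-0.015,0,0.6,0,0,-0.006,0,0.6,0,0,-0.002,0]'

```text
time_s: 19.38
tool_pos: [0.4638, 0.1048, 0.0579]
tcp_rot: [0.013, 0.995, -0.094, 0.021]
wrist_force: [0.5, -0.5, 0.0]
gripper_width: 0.0776
```

```bash
python3 -c "
from h import *
to('A',.0545)"
```

```text
t 19.38 pos [0.4638 0.1048 0.0579] yaw -10.7 tilt [ 2.22 -1.7 ] go [-0.0007 -0.0005] -0.0034 -0.4 F [ 0.5 -0.5  0. ] w 0.0776
```

Emit:
drive_tool --targets '[1,-0.0006,-0.0005,-0.002,-0.3,1,-0.0003,-0.0002,-0.001,0,1,-0.0003,-0.0001,-0.0005,0,1,-0.0003,0,-0.0005,0,1,-0.0003,0,-0.0005,0,1,-0.0002,0,-0.0005,0]'

```text
time_s: 19.88
tool_pos: [0.4627, 0.1041, 0.0544]
tcp_rot: [0.012, 0.995, -0.097, 0.022]
wrist_force: [0.4, -0.4, 0.3]
gripper_width: 0.0371
```

```bash
python3 -c "
from h import *
to('A',.0545)"
```

```text
t 19.88 pos [0.4627 0.1041 0.0544] yaw -11.1 tilt [ 2.34 -1.63] go [0.0004 0.0002] 0.0001 -0.0 F [ 0.4 -0.4  0.3] w 0.0371
```

Emit:
drive_tool --targets '[1,0,0,-0.0003,0,1,0,0,-0.0003,0,1,0,0,-0.0003,0,1,0,0,-0.0003,0]'

```text
time_s: 20.22
tool_pos: [0.4623, 0.1045, 0.0541]
tcp_rot: [0.012, 0.995, -0.096, 0.021]
wrist_force: [-4.5, -1.2, 14.2]
gripper_width: 0.0238
```

```bash
python3 -c "
from h import *
to('A',.0545)"
```

```text
t 20.22 pos [0.4623 0.1045 0.0541] yaw -11.0 tilt [ 2.3  -1.56] go [ 0.0008 -0.0002] 0.0004 -0.1 F [-4.5 -1.2 14.2] w 0.0238
```

Emit:
drive_tool --targets '[1,0,0,0.006,0,1,0,0,0.02,0,1,0,0,0.035,0,1,0,-0.002,0.035,0,1,0.004,-0.012,0.012,2,1,0.009,-0.028,0.002,4,1,0.012,-0.036,0,4,1,0.013,-0.037,0,4,1,0.013,-0.037,0,4,1,0.013,-0.037,0,3,1,0.013,-0.037,0,2]'

```text
time_s: 21.13
tool_pos: [0.5377, -0.1231, 0.1723]
tcp_rot: [0.007, 0.992, 0.12, 0.024]
wrist_force: [0.6, 0.1, -1.9]
gripper_width: 0.0233
```

```bash
python3 -c "
from h import *
to('wing',.0665)"
```

```text
t 21.13 pos [ 0.5377 -0.1231  0.1723] yaw 13.9 tilt [ 2.82 -0.46] go [ 0.0323 -0.0766] -0.1058 0.4 F [ 0.6  0.1 -1.9] w 0.0233
```

Emit:
drive_tool --targets '[1,0.01,-0.024,0,0,1,0.009,-0.02,-0.003,0,1,0.005,-0.011,-0.004,0,1,0.002,-0.005,-0.006,0,1,0,-0.001,-0.006,0,1,0,0,-0.003,0]'

```text
time_s: 21.63
tool_pos: [0.5638, -0.1975, 0.1504]
tcp_rot: [0.009, 0.993, 0.117, 0.024]
wrist_force: [-0.3, 0.4, -3.0]
gripper_width: 0.0241
```

```bash
python3 -c "
from h import *
to('wing',.0665)"
```

```text
t 21.63 pos [ 0.5638 -0.1975  0.1504] yaw 13.4 tilt [ 2.85 -0.71] go [ 0.0062 -0.0022] -0.0839 0.9 F [-0.3  0.4 -3. ] w 0.0241
```

Emit:
drive_tool --targets '[1,0.0048,-0.0015,-0.002,0.7,1,0.0008,-0.0003,-0.002,0.1,1,0,0,-0.002,0]'

```text
time_s: 21.88
tool_pos: [0.5693, -0.1962, 0.1432]
tcp_rot: [0.008, 0.992, 0.126, 0.023]
wrist_force: [-0.1, 0.5, -2.6]
gripper_width: 0.0241
```

```bash
python3 -c "
from h import *
to('wing',.0665)
a=viewer.camera('scene')
cv2.imwrite('pics/p4.png',cv2.resize(a[150:250,140:250],None,fx=5,fy=5,interpolation=cv2.INTER_CUBIC)[:,:,::-1])"
```

```text
t 21.88 pos [ 0.5693 -0.1962  0.1432] yaw 14.5 tilt [ 2.78 -0.57] go [ 0.0007 -0.0035] -0.0767 -0.2 F [-0.1  0.5 -2.6] w 0.0241
```

View pics/p4.png

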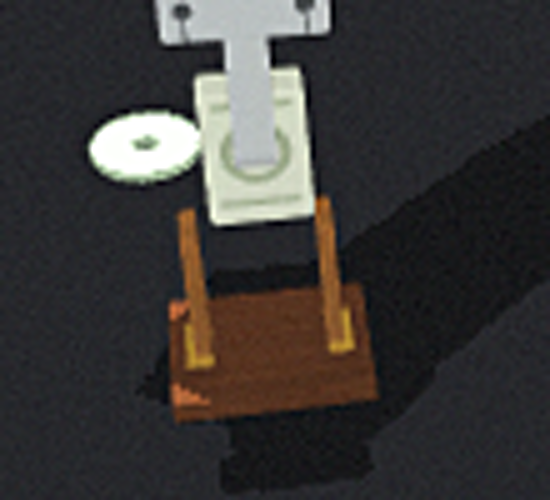

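Emit:
drive_tool --targets '[1,0.0005,-0.0026,0,0,1,0,-0.0008,-0.001,0,1,0,-0.0002,-0.001,0]'

```text
time_s: 22.18
tool_pos: [0.5701, -0.1985, 0.1412]
tcp_rot: [0.008, 0.992, 0.127, 0.024]
wrist_force: [-0.0, 1.0, -2.8]
gripper_width: 0.0236
```

```bash
python3 -c "
from h import *
to('wing',.0665)"
```

```text
t 22.18 pos [ 0.5701 -0.1985  0.1412] yaw 14.6 tilt [ 2.79 -0.54] go [-0.0001 -0.0012] -0.0747 -0.3 F [-0.   1.  -2.8] w 0.0236
```

Emit:
drive_tool --targets '[1,0,-0.0012,-0.005,0,1,0,-0.0004,-0.008,0,1,0,-0.0003,-0.008,0,1,0,-0.0003,-0.004,0]'

```text
time_s: 22.52
tool_pos: [0.5705, -0.2009, 0.1147]
tcp_rot: [0.008, 0.992, 0.127, 0.024]
wrist_force: [0.2, -0.4, -2.7]
gripper_width: 0.0237
```

```bash
python3 -c "
from h import *
to('wing',.0665)"
```

```text
t 22.52 pos [ 0.5705 -0.2009  0.1147] yaw 14.6 tilt [ 2.89 -0.55] go [-0.0005  0.0012] -0.0482 -0.3 F [ 0.2 -0.4 -2.7] w 0.0237
```

Inside the wings with no contact force; continuing.

Emit:
drive_tool --targets '[1,0,0.0008,-0.007,0,1,0,0.0002,-0.01,0,1,0,0,-0.01,0,1,0,0,-0.008,0,1,0,0,-0.003,0,1,0,0,-0.001,0]'

```text
time_s: 23.02
tool_pos: [0.5692, -0.1996, 0.0691]
tcp_rot: [0.007, 0.992, 0.127, 0.023]
wrist_force: [-0.3, -0.4, -2.4]
gripper_width: 0.0238
```

```bash
python3 -c "
from h import *
to('wing',.0665)"
```

```text
t 23.02 pos [ 0.5692 -0.1996  0.0691] yaw 14.6 tilt [ 2.7  -0.52] go [ 0.0008 -0.0001] -0.0026 -0.3 F [-0.3 -0.4 -2.4] w 0.0238
```

Emit:
drive_tool --targets '[1,0,-0.0001,-0.0012,0,1,0,-0.0001,-0.001,0,1,0,0,-0.0008,0,1,0,0,-0.0006,0]'

```text
time_s: 23.35
tool_pos: [0.5693, -0.2001, 0.0664]
tcp_rot: [0.007, 0.992, 0.127, 0.023]
wrist_force: [-5.3, 3.0, 7.8]
gripper_width: 0.024
```

```bash
python3 -c "
from h import *
to('wing',.0665)"
```

```text
t 23.35 pos [ 0.5693 -0.2001  0.0664] yaw 14.6 tilt [ 2.71 -0.49] go [0.0007 0.0004] 0.0001 -0.3 F [-5.3  3.   7.8] w 0.024
```

Emit:
drive_tool --targets '[0,0,0,-0.0005,0,0,0,0,0,0,0,0,0,0,0,0,0,0,0,0,0,0,0,0,0,0,0,0,0.008,0,0,0,0,0.025,0,0,0,0,0.035,0,0,0,0,0.035,0,0,-0.02,0.01,0.02,0,0,-0.035,0.015,0.01,0,0,-0.035,0.015,0.01,0]'

```text
time_s: 24.35
tool_pos: [0.4799, -0.1622, 0.2165]
tcp_rot: [0.009, 0.992, 0.126, 0.023]
wrist_force: [-0.3, -0.1, 0.2]
gripper_width: 0.0936
```

Emit:
drive_tool --targets '[0,-0.03,0.015,0.01,0,0,-0.03,0.015,0.005,0,0,-0.01,0.005,0,0,0,0,0,0,0,0,0,0,0,0]'

```text
time_s: 24.77
tool_pos: [0.4027, -0.1246, 0.2359]
tcp_rot: [0.007, 0.992, 0.126, 0.027]
wrist_force: [-0.2, 0.1, 0.1]
gripper_width: 0.0941
```

```bash
python3 -c "
from h import *
to('wing',.2)
a=viewer.camera('scene');b=viewer.camera('top');
f=lambda c:cv2.resize(c,(400,300),interpolation=cv2.INTER_CUBIC)
g=lambda c:cv2.resize(c,(400,300),interpolation=cv2.INTER_CUBIC)
cv2.imwrite('pics/p5.png',np.vstack([np.hstack([f(a[165:240,150:250]),f(a[175:250,310:410])]),np.hstack([g(b[176:236,320:400]),g(b[176:236,165:245])])])[:,:,::-1])
cv2.imwrite('pics/top5.png',b[:,:,::-1])"
```

```text
t 24.77 pos [ 0.4027 -0.1246  0.2359] yaw 14.5 tilt [ 3.15 -0.42] go [ 0.1673 -0.0751] -0.0359 -0.2 F [-0.2  0.1  0.1] w 0.0941
```

View pics/p5.png

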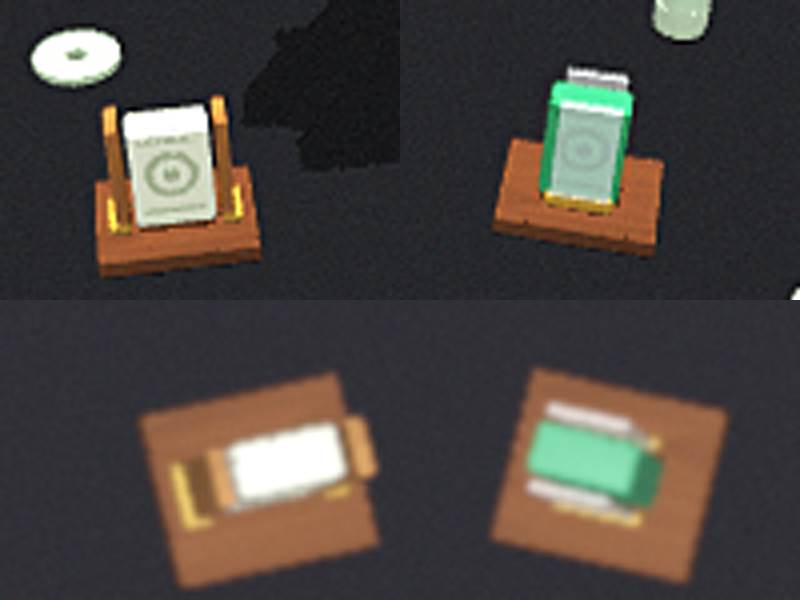

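```bash
python3 - <<'E'
from h import *
f=lambda a,x0: np.array(a)/5-0.4+[x0,176-60]
print("white");box(f([(228,440),(338,423),(348,482),(238,503)],320),.08)
print("green");box(f([(535,420),(643,443),(632,492),(527,472)],165-80),.08)
a,b=cv2.imread("pics/top0.png").astype(int),cv2.imread("pics/top5.png").astype(int)
for n,(x,y) in dict(pebble=(292,210),gb=(264,132),wb=(334,138),disc=(416,290),jar=(162,298),bowl=(153,153),weight=(430,158)).items():
    s=np.s_[y-20:y+20,x-20:x+20]; print(n,(np.abs(a[s]-b[s]).max(2)>60).sum())
from station import close_job
close_job()
E
```

```text
white
c [ 0.5703 -0.1988] len [0.0496 0.0267 0.0497 0.0284] dir [ -79.7 -170.7  102.3    9.1]
green
c [0.5627 0.1922] len [0.0498 0.0225 0.048  0.0236] dir [-100.6  170.    80.7   -5.7]
pebble 0
gb 0
wb 0
disc 1101
jar 0
bowl 0
weight 0
the job is handed in; nothing more can be done
```

The two tablets are swapped and the job is handed in, at about 25 s of the 72 s allowed. The green one stands between the clear panes and the white one between the wooden wings. Each was stood on the cloth and gripped again the other way before going to its new stand.

**Final position check (top camera):**

| Tablet | Measured centre (m) | Offset from stand centre | Angle to stand |
|---|---|---|---|
| Green | (0.563, 0.192) | under 1 mm | 2–5° |
| White | (0.570, −0.199) | about 1 mm | 2–5° |

In the last pictures both look upright, seated and free of the gripper.

**Other checks:**
- **Set-down:** each tablet touched down with no more than about 20 N on the wrist, and nothing fell.
- **Other goods:** comparing the before and after top pictures showed no change at six of the seven. The jade disc's patch did differ in 1101 pixels. I think that is the arm or its shadow, because the disc looks in its usual place in the last front-camera pictures. I handed in before checking that with a measurement.
- **Tool tilt:** the tool drifted to about 3° off vertical over the run. The tablets still went in without touching the panes or wings.

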